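Size the vice gap with spacer plates

ROBOT

A 6-joint arm with a two-finger parallel gripper is mounted at the origin on a cart in front of the work surface, level with it; the furniture and walls round the work are solid. World frame = base frame: x ahead of the robot, y to its left, z up, the work surface at z = 0. Lengths are in m, angles in rad, forces in N, time in s.
With the tool pointing down it reaches from about 0.25 to 0.8 m from the base axis. Payload 3.9 kg.
Tool frame: the origin (TCP) lies at the very end of the fingers, on their centre line; the grasp point (between the pads) lies 19 mm behind it; z points along the fingers, y is the line along which they close (so a half turn about z gives the same grasp; the last joint's range is limited). The gripper opens to 85 mm and grips with 20 to 120 N. Pads are 22 mm wide; open, the fingers measure 114 mm over their backs; the gripper's body (76 mm by 85 mm) begins 54 mm behind the grasp point. The pads swing forward as they close: fully open they stand 13 mm farther back than shut.
Start: joints at [1.275, 0.26, -0.138, 1.173, 0, 1.571], TCP at [0.153, 0.502, 0.231] pointing down, gripper open.
Joint ranges: [-2.78, 2.78], [-0.83, 1.72], [-1.28, 1.37], [-1.9, 2.12], [-1.57, 1.48], [-3.14, 3.14]. Speed limits (rad/s): [2.57, 2.57, 3.14, 3.14, 3.14, 3.14].

INTERFACE

Orientations are given as a unit quaternion [w, x, y, z].
In Python, from workcell import read_state, grab_frame, sign_off, find_in, trace, spot_point gives the robot as it stands.
- The arm moves only by the shell command python3 -m inch 'ROWS' [OPENING] [FORCE]. ROWS is text: rows parted by semicolons, each of 6 numbers parted by spaces: the shift along the world's x, y, z in mm, then the turn, a rotation vector about the world's x, y, z in rad. A call has 1 to 12 rows; each row shifts and turns the commanded pose from where the row before left it; what a row does not reach is not made up. A row lasts 1/8 s, in which the tool goes at most 62.5 mm and 10.7 degrees, less where a joint would pass 70% of its speed; a pose out of reach is approached as far as the arm can. A call is refused whole if a number of a shift passes 62.5 or a number of a turn 0.188, either way. A call with a gripper value outside its range is refused whole. OPENING is the opening, from 0 (shut) to 1 (fully open), set as the call begins (- or left out, the last holds). The fingers move at their own pace and stop on an object; FORCE is the grip in N (left out, the last holds). Time passes only in rows, so rows that do not move let the fingers close. It gives the time, the measured TCP pose, the force, the opening and the grip force at its end, in the units of the state.
- read_state(): the state, without advancing time (a new reading comes with each control period).
- grab_frame(name): name is "scene" or "top"; returns a dict with "frame" (384x512x3 uint8, red, green, blue), "K" (3x3 intrinsics, pixels), "distortion" ([k1, k2, p1, p2, k3] as OpenCV has them; the pictures are not rectified), "R" (3x3) and "t" (3): a world point X has camera coordinates R X + t. Camera axes: x right, y down, z forward; pixel columns grow to the right and rows downward; lengths in m; the calibration is good to about 2 mm. A picture is of the moment at which its call begins. There is no depth.
- sign_off(): hands the job in; it is judged then, once.
Trained networks look in a picture, given as the dict that the camera call returned (one of the last four; its "shot" number tells which), for a name from the list of things; names that differ only in an ending like _2 or _b are one class to them, and where a whole thing is asked for, a point or a joint stands for the part that bears it (a point fixed in the world has none). Each returns a list of dicts, best first, with "p" (0 to 1); they miss things now and then, are a little off and sometimes report something else, mostly with a low value. They report only what shows in the picture. A call takes as long as a camera call. They do not tell look-alikes from the thing itself.
- find_in(picture, target): "box" ([left, top, width, height] in pixels, round what is visible of it).
- trace(picture, target): "mask" (384x512 bool, what is visible of it) and "box" ([left, top, width, height] in pixels, round what is visible of it).
- spot_point(picture, target): "xy" ([column, row] in pixels: a listed point, or the origin of a listed thing).
The state is a dict: "t": time; "qpos": joint angles; "joint_velocities": joint speeds; "effort": joint torques, N m; "eef_pos": TCP position; "eef_rot": TCP orientation; "contact_force": force on the tool from outside, world axes, zero at the start; "moment": the same for the moment, N m; "grip_width": finger opening in m; "grip_force": force on a finger pad.
Only numpy, scipy, OpenCV 4.12 (cv2) and the standard library are available. Lean on these libraries where they do the work, as an engineer would, in place of code of your own. Each camera call takes 0.05 s, during which the arm holds its last target. There are 200 camera calls.

TASK

Find which spacer plate just fits the vice's gap by trying them from the thinnest upward, each well down between the jaws: a plate with plain side-to-side play is too thin and goes back in its own rack slot. The first that fits without such play must be left standing upright, fully home on the gap floor (stand it on the desk and take it again across its faces, since fingers at its ends cannot pass the vice's cheeks), with the other two plates in their own slots. Never drop a plate or knock one over, and leave the dropper bottle and the slide carton alone.

Things in the scene. Friction and masses are not known exactly. Their poses are not given: they have to be found in the camera images.
- vice: Fixed vice on a grey base, x -40 to +118 mm, 92 mm wide, 8 mm thick. Origin on the desk below vice_gap, same axes. Grey guide cheeks stand at both ends of the gap, inner faces at y = +-33 mm, 8 mm thick, x -19 to +31 mm, tops 82 mm above the desk: fingers holding a plate by its two ends meet them before it is down; held across its faces it goes all the way
- vice_gap (a point): Middle of the gap floor, 8 mm above the desk, at the foot of the fixed steel jaw's face. x crosses the gap from the fixed jaw (face at x = 0, 26 mm long towards -x) to the stop block's face (at an unknown, varying x); y runs along the gap, z up. Jaw and stop are 44 mm high. A plate that fits has 2 mm of play, one too thin 8 mm
- stop_a: One of two fixed steel stop blocks of unequal, untold length, 56 mm wide, 44 mm high, two dark screw heads on top. Either may be the one in use as the gap's far side; the other is parked behind it. Origin: middle of its rear lower edge, 56 mm (in use) or 108 mm (parked) from the fixed jaw's face along vice x; the block extends from there towards the gap
- stop_b: The other stop block; described as for stop_a, of another length
- rack: Fixed light wood rack 90 x 76 mm, base 8 mm thick; origin at the centre of its underside. Three slots side by side in x, thinnest at -x; walls between 24 mm high above the floor, 50 mm long (y); lips 6 mm high at y = +-33 mm close the slots' ends. Neighbouring plates stand 12 mm apart, too close for a finger; their two ends, 60 mm apart, are free above the lips
- plate_10_center (a point): Centre, 40 mm above its lower edge, of the thinnest spacer plate: loose plain aluminium, 10 mm thick (its x), 60 mm long (its y), 80 mm tall (its z), about 130 g. It starts upright in its rack slot. In the gap it stands upright with its x along the vice's x, either way round
- slot_10 (a point): Middle of the floor (8 mm above the desk) of the rack slot of the 10 mm plate, 12 mm wide; x across the slot, y along it, as the plate's own when it stands there
- plate_16_center (a point): Centre, 40 mm above its lower edge, of the middle spacer plate: loose plain aluminium, 16 mm thick (its x), 60 mm long (its y), 80 mm tall (its z), about 210 g. It starts upright in its rack slot. In the gap it stands upright with its x along the vice's x, either way round
- slot_16 (a point): Middle of the floor (8 mm above the desk) of the rack slot of the 16 mm plate, 18 mm wide; x across the slot, y along it, as the plate's own when it stands there
- plate_22_center (a point): Centre, 40 mm above its lower edge, of the thickest spacer plate: loose plain aluminium, 22 mm thick (its x), 60 mm long (its y), 80 mm tall (its z), about 280 g. It starts upright in its rack slot. In the gap it stands upright with its x along the vice's x, either way round
- slot_22 (a point): Middle of the floor (8 mm above the desk) of the rack slot of the 22 mm plate, 24 mm wide; x across the slot, y along it, as the plate's own when it stands there
- dropper_bottle: Bystander: dropper bottle 42 mm across, 110 mm tall, loose; origin at the centre of its underside
- slide_carton: Bystander: flat carton of slides 76 x 100 x 27 mm, loose; origin at the centre of its underside
Mind the look-alikes: they are no part of the job. What is shaped like the part that bears plate_10_center but orange is not meant.

How it is judged:
On the way:
1. the thinnest plate is tried: its lower edge at least 8 mm down between the jaws (z of plate_10_center in the frame of vice_gap between 0.03 and 0.076 m and x of plate_10_center in the frame of vice_gap between 0 and 0.02 m and y of plate_10_center in the frame of vice_gap between -0.008 and 0.008 m), for 0.2 s.
At the end, for the whole second after the job is handed in: The plate that just fits (thickest that goes in) stands upright within 0.1 rad and fully home on the gap floor within 2.5 mm; each of the other two stands in its own rack slot, within 7 mm of its middle, down within 3.5 mm, tilt under 0.15 rad; all at rest (((x of stop_a in the frame of vice_gap below 0.08 m and ((z of plate_10_center in the frame of vice_gap between 0.036 and 0.0425 m and x of plate_10_center in the frame of vice_gap between 0 and 0.02 m and y of plate_10_center in the frame of vice_gap between -0.008 and 0.008 m) and angle between plate_10_center's own z axis and vertical below 0.1 rad) and (horizontal distance between plate_16_center and slot_16 below 0.007 m and z of plate_16_center in the frame of slot_16 below 0.0435 m and angle between plate_16_center's own z axis and vertical below 0.15 rad and angle between the y axis of plate_16_center and the y axis of slot_16, either way round below 0.3 rad)) or (x of stop_b in the frame of vice_gap below 0.08 m and ((z of plate_16_center in the frame of vice_gap between 0.036 and 0.0425 m and x of plate_16_center in the frame of vice_gap between 0 and 0.02 m and y of plate_16_center in the frame of vice_gap between -0.008 and 0.008 m) and angle between plate_16_center's own z axis and vertical below 0.1 rad) and (horizontal distance between plate_10_center and slot_10 below 0.007 m and z of plate_10_center in the frame of slot_10 below 0.0435 m and angle between plate_10_center's own z axis and vertical below 0.15 rad and angle between the y axis of plate_10_center and the y axis of slot_10, either way round below 0.3 rad))) and horizontal distance between plate_22_center and slot_22 below 0.007 m and z of plate_22_center in the frame of slot_22 below 0.0435 m and angle between plate_22_center's own z axis and vertical below 0.15 rad and angle between the y axis of plate_22_center and the y axis of slot_22, either way round below 0.3 rad and linear speed of each of plate_10, plate_16, plate_22 below 0.02 m/s); the robot touches nothing.
It fails at once if a plate is dropped or knocked over (moves faster than 0.3 m/s while no finger touches it) ((linear speed of plate_10 above 0.3 m/s and contact force between the fingers and plate_10 below 0.02 N) or (linear speed of plate_16 above 0.3 m/s and contact force between the fingers and plate_16 below 0.02 N) or (linear speed of plate_22 above 0.3 m/s and contact force between the fingers and plate_22 below 0.02 N)).
It fails at once if the dropper bottle or the carton is moved more than 25 mm (distance of any of dropper_bottle, slide_carton from where it was at the start of the episode above 0.025 m).
It also fails if it takes over 72 s, if anything falls off the work surface, if the arm or the gripper's body presses on something with over 40 N, if the wrist force passes 120 N, or if a joint passes its speed limit or range.

## Working session

There is one attempt and no reset: what is moved stays moved. The work goes in short steps, Python scripts to look and compute and a shell command to move; the robot and the scene stay as the last step left them, time stands still between calls to the robot, and variables do not carry over. Pictures are saved under pics/ and viewed, at most 10 in all, crops included, and the job is handed in when it is done.

```bash
ls; mkdir -p pics; cat > h.py <<'E'
from workcell import *
import numpy as np, cv2
def ray(p,uv):
    K=np.array(p["K"]);d=np.array(p["distortion"]);R=np.array(p["R"]);t=np.array(p["t"])
    n=cv2.undistortPoints(np.array([[uv]],float),K,d)[0,0]
    return -R.T@t, R.T@np.array([n[0],n[1],1])
def atz(p,uv,z):
    o,d=ray(p,uv); return o+d*(z-o[2])/d[2]
def proj(p,X):
    return cv2.projectPoints(np.array(X,float).reshape(-1,3),cv2.Rodrigues(np.array(p["R"]))[0],np.array(p["t"]),np.array(p["K"]),np.array(p["distortion"]))[0][:,0]
def save(p,n): cv2.imwrite("pics/"+n,p["frame"][:,:,::-1])
E
python3 - <<'E'
from h import *
for n in ["scene","top"]:
    p=grab_frame(n); save(p,n+"0.png"); print(n,"cam",np.round(ray(p,(0,0))[0],3))
    for o,z in [("vice",0),("vice_gap",.008),("stop_a",.008),("rack",0),("slot_10",.008),("slot_16",.008),("slot_22",.008),("plate_10_center",.048),("plate_16_center",.048),("plate_22_center",.048),("dropper_bottle",0),("slide_carton",0)]:
        print(o,[(round(r["p"],2),np.round(r["xy"]).tolist(),np.round(atz(p,r["xy"],z)[:2],3).tolist()) for r in spot_point(p,o)[:4]])
E
```

```text
pics
scene cam [0.05  0.101 0.575]
vice [(0.58, [318.0, 215.0], [0.469, -0.409])]
vice_gap []
stop_a [(0.96, [288.0, 187.0], [0.575, -0.42]), (0.69, [299.0, 193.0], [0.542, -0.422]), (0.47, [255.0, 167.0], [0.686, -0.41])]
rack [(0.6, [230.0, 236.0], [0.538, -0.226])]
slot_10 [(0.97, [230.0, 233.0], [0.538, -0.226]), (0.93, [220.0, 230.0], [0.559, -0.216]), (0.75, [238.0, 242.0], [0.508, -0.223]), (0.38, [257.0, 167.0], [0.683, -0.415])]
slot_16 [(0.97, [230.0, 233.0], [0.538, -0.226]), (0.93, [220.0, 230.0], [0.559, -0.216]), (0.75, [238.0, 242.0], [0.508, -0.223]), (0.38, [257.0, 167.0], [0.683, -0.415])]
slot_22 [(0.97, [230.0, 233.0], [0.538, -0.226]), (0.93, [220.0, 230.0], [0.559, -0.216]), (0.75, [238.0, 242.0], [0.508, -0.223]), (0.38, [257.0, 167.0], [0.683, -0.415])]
plate_10_center [(0.92, [260.0, 275.0], [0.391, -0.182]), (0.85, [243.0, 228.0], [0.499, -0.229])]
plate_16_center [(0.93, [233.0, 221.0], [0.526, -0.227])]
plate_22_center [(0.76, [217.0, 213.0], [0.565, -0.216])]
dropper_bottle []
slide_carton [(0.65, [254.0, 170.0], [0.688, -0.409])]
top cam [ 0.456 -0.311  
[... 344 characters left out ...]
.0, 215.0], [0.502, -0.221])]
slot_16 [(0.88, [199.0, 201.0], [0.527, -0.217]), (0.84, [200.0, 185.0], [0.558, -0.217]), (0.7, [201.0, 215.0], [0.502, -0.221])]
slot_22 [(0.88, [199.0, 201.0], [0.527, -0.217]), (0.84, [200.0, 185.0], [0.558, -0.217]), (0.7, [201.0, 215.0], [0.502, -0.221])]
plate_10_center [(0.93, [182.0, 274.0], [0.393, -0.195]), (0.86, [200.0, 212.0], [0.505, -0.224]), (0.36, [303.0, 232.0], [0.473, -0.409])]
plate_16_center [(0.93, [197.0, 197.0], [0.531, -0.218])]
plate_22_center [(0.74, [194.0, 178.0], [0.567, -0.211]), (0.33, [306.0, 203.0], [0.526, -0.414])]
dropper_bottle [(0.64, [239.0, 100.0], [0.726, -0.287])]
slide_carton [(0.68, [310.0, 120.0], [0.691, -0.424])]
```

```bash
python3 - <<'E'
import cv2
a=cv2.imread("pics/top0.png");cv2.imwrite("pics/top0c.png",cv2.resize(a[80:300,140:380],None,fx=3,fy=2.72,interpolation=cv2.INTER_CUBIC))
a=cv2.resize(a[80:300,140:380],None,fx=2.5,fy=2.5,interpolation=cv2.INTER_CUBIC);cv2.imwrite("pics/top0c.png",a)
a=cv2.imread("pics/scene0.png");cv2.imwrite("pics/scene0c.png",cv2.resize(a[120:320,150:390],None,fx=3,fy=3,interpolation=cv2.INTER_CUBIC))
E
```

```text
(no output)
```

View pics/top0c.png

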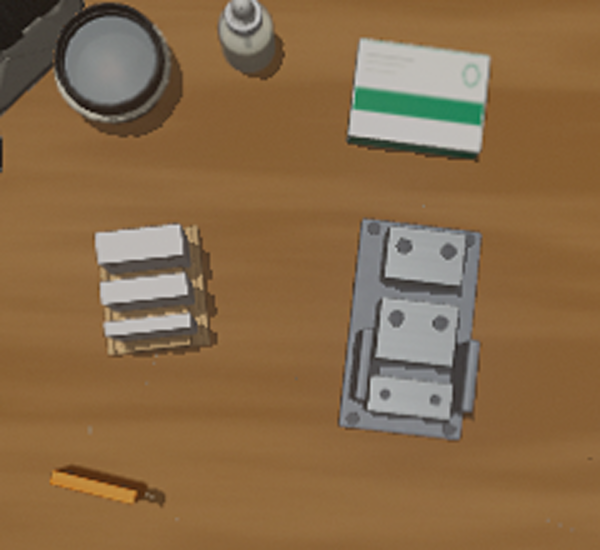

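View pics/scene0c.png

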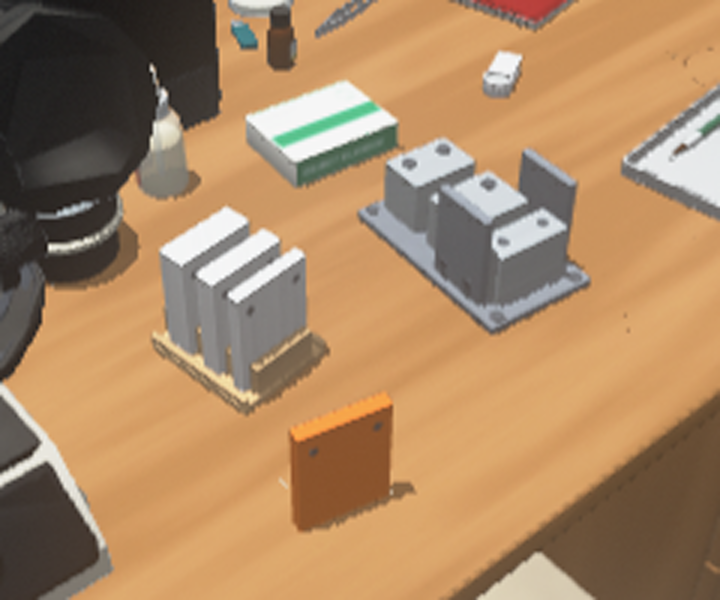

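The top view shows the rack with its three plates around (197,200) and the vice around (303,215). The jaw is at the low-x end, with the in-use stop and then the parked stop beyond it. The orange look-alike is at (182,274). Next I'll fit the rack and vice poses to the masks.

```bash
cat > fit.py <<'E'
from h import *
from scipy.optimize import minimize
S=4
def box(x0,x1,y0,y1,z0,z1): return np.array([[x,y,z] for x in (x0,x1) for y in (y0,y1) for z in (z0,z1)])/1e3
def place(b,q):
    c,s=np.cos(q[2]),np.sin(q[2]); return b@np.array([[c,-s,0],[s,c,0],[0,0,1]]).T+[q[0],q[1],0]
def render(p,boxes,q):
    m=np.zeros((384*S,512*S),np.uint8)
    for b in boxes:
        uv=(proj(p,place(b,q))+.5)*S-.5
        cv2.fillConvexPoly(m,cv2.convexHull(np.round(uv*16).astype(np.int32)),255,shift=4)
    return cv2.resize(m,(512,384),interpolation=cv2.INTER_AREA)/255.
def fit(ps,ms,boxes,q0):
    def f(v):
        q=[q0[0]+v[0]/1e3,q0[1]+v[1]/1e3,q0[2]+v[2]/50]
        return sum(np.abs(render(p,boxes,q)-m).sum()/m.sum() for p,m in zip(ps,ms))
    best=min((minimize(f,x0,method="Nelder-Mead",options=dict(initial_simplex=np.array(x0)+np.array([[0,0,0],[6,0,0],[0,6,0],[0,0,5.]])))for x0 in ([0,0,0],[4,-4,3.],[-4,4,-3.])),key=lambda r:r.fun)
    v=best.x; return np.array([q0[0]+v[0]/1e3,q0[1]+v[1]/1e3,q0[2]+v[2]/50]),best.fun
def rackb(have=(1,1,1)):
    b=[box(-45,45,-38,38,0,8),box(-45,45,-25,25,8,32),box(-45,45,-36,-30,8,14),box(-45,45,30,36,8,14)]
    for h,c,w in zip(have,(-31,-6,25),(5,8,11)):
        if h: b.append(box(c-w,c+w,-30,30,8,88))
    return b
def viceb(g,L2): return [box(-40,118,-46,46,0,8),box(-26,0,-28,28,8,52),box(g,56,-28,28,8,52),box(108-L2,108,-28,28,8,52),box(-19,31,33,41,0,82),box(-19,31,-41,-33,0,82)]
def mask(p,names):
    m=np.zeros((384,512),bool)
    for n,k,near in names:
        for r in trace(p,n)[:k]:
            b=r["box"]; c=atz(p,(b[0]+b[2]/2,b[1]+b[3]/2),.04)
            if r["p"]>.3 and np.hypot(*(c[:2]-near))<.09: m|=np.array(r["mask"])
    return m.astype(float)
E
python3 - <<'E'
from fit import *
ps=[grab_frame("scene"),grab_frame("top")]
R=(.53,-.22);V=(.52,-.415)
mr=[mask(p,[("rack",1,R),("plate_10_center",4,R),("plate_16_center",4,R),("plate_22_center",4,R)]) for p in ps]
mv=[mask(p,[("vice",1,V),("stop_a",4,V)]) for p in ps]
print([m.sum() for m in mr+mv])
for i in ([0],[1],[0,1]):
    print("rack",i,fit([ps[k] for k in i],[mr[k] for k in i],rackb(),(.53,-.22,-.06)))
for i in ([0],[1],[0,1]):
    print("vice",i,fit([ps[k] for k in i],[mv[k] for k in i],viceb(15,38),(.475,-.413,-.1)))
np.savez("m.npz",a=mr+mv)
E
```

```text
[np.float64(2569.0), np.float64(2073.0), np.float64(2893.0), np.float64(4220.0)]
rack [0] (array([ 0.53757232, -0.22256788,  0.11916305]), np.float64(0.05145207946938994))
rack [1] (array([ 0.53798718, -0.2204129 ,  0.13305891]), np.float64(0.03317537338138343))
rack [0, 1] (array([ 0.53728847, -0.22086765,  0.12885517]), np.float64(0.10688640965441884))
vice [0] (array([ 0.4748811 , -0.41305191, -0.08811174]), np.float64(0.08588140406525555))
vice [1] (array([ 0.47482505, -0.41074831, -0.09548832]), np.float64(0.02209924728185113))
vice [0, 1] (array([ 0.47475044, -0.41119778, -0.09210051]), np.float64(0.11784557111842694))
```

```bash
python3 - <<'E'
from fit import *
p=grab_frame("top"); F=3
im=cv2.resize(p["frame"][:,:,::-1],None,fx=F,fy=F,interpolation=cv2.INTER_CUBIC)
def dr(b,q,c):
    uv=(proj(p,place(b,q))+.5)*F-.5
    for i in range(8):
        for j in range(i):
            if bin(i^j).count("1")==1: cv2.line(im,tuple(np.round(uv[i]).astype(int)),tuple(np.round(uv[j]).astype(int)),c,1)
R=(.538,-.2208,.131);V=(.4748,-.411,-.0945)
for b in rackb(): dr(b,R,(0,0,255))
for b in viceb(12,44)[:3]+viceb(12,38)[3:]: dr(b,V,(0,0,255))
dr(viceb(18,38)[2],V,(0,255,0))
cv2.imwrite("pics/ov.png",im[360:780,500:1000][:, :] if 0 else im[400:800,530:1060])
E
```

```text
(no output)
```

View pics/ov.png

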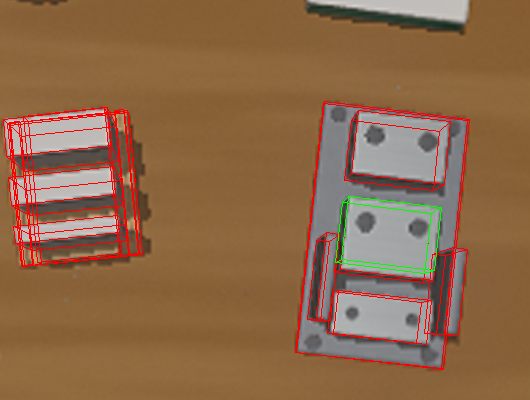

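The overlay matches: rack at (538,-221) mm with yaw 0.131, vice at (475,-411) mm with yaw -0.0945. The stop's face looks nearer the 12 mm hypothesis than the 18 mm one. Before moving, I'll check the whole scene for obstacles.

View pics/scene0.png

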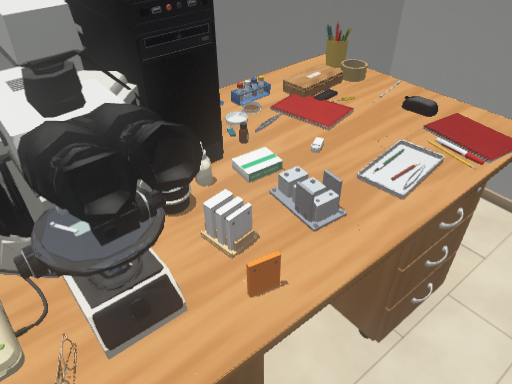

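```bash
python3 - <<'E'
from h import *
from scipy.spatial.transform import Rotation as R
s=read_state(); print(s)
print(R.from_quat(np.roll(s["eef_rot"],-1)).as_matrix().round(3))
E
```

```text
{'t': 2.05, 'qpos': array([ 1.27497818e+00,  2.59988732e-01, -1.38091269e-01,  1.17270070e+00,
        3.03029480e-05,  1.57083121e+00]), 'joint_velocities': array([ 3.18188350e-06,  7.02345977e-04, -7.80521159e-04,  4.80602593e-05,
        6.12801537e-04, -9.04542610e-04]), 'effort': array([ 1.38742183e-03, -4.05607510e+01,  2.54227388e+01,  1.29296532e-03,
        2.34188911e-05,  6.04564292e-07]), 'eef_pos': array([0.15303857, 0.50219403, 0.23131354]), 'eef_rot': array([-1.38349820e-05,  1.47387609e-01,  9.89078810e-01,  9.95917483e-06]), 'contact_force': array([ 0.23657135, -0.33171663,  0.59854655]), 'moment': array([ 2.01496904e-03, -3.79958231e-02,  4.95168449e-05]), 'grip_force': 0.0, 'grip_width': 0.08540392310401149}
[[-0.957  0.292 -0.   ]
 [ 0.292  0.957  0.   ]
 [ 0.     0.    -1.   ]]
```

A microscope stands to the left of the rack (base corner near (185,300)), so I need its footprint before crossing.

```bash
python3 - <<'E'
from h import *
p=grab_frame("scene")
for uv in [(185,303),(105,357),(150,250),(60,270),(175,210),(190,205)]: print(uv,[np.round(atz(p,uv,z)[:2],3) for z in (0,.1,.2,.3)])
q=grab_frame("top"); print([np.round(atz(q,uv,0)[:2],3) for uv in [(0,0),(511,0),(0,383),(511,383),(140,130),(184,105)]])
# microscope scene outlines vs. path
for P in [(.33,.14,.23),(.4,0,.23),(.3,.1,.23),(.25,0,.2)]: print(P,proj(p,P).round())
E
```

```text
(185, 303) [array([ 0.456, -0.069]), array([ 0.386, -0.039]), array([ 0.315, -0.01 ]), array([0.244, 0.019])]
(105, 357) [array([0.449, 0.078]), array([0.379, 0.082]), array([0.31 , 0.086]), array([0.241, 0.09 ])]
(150, 250) [array([ 0.607, -0.081]), array([ 0.51, -0.05]), array([ 0.413, -0.018]), array([0.316, 0.014])]
(60, 270) [array([0.668, 0.074]), array([0.561, 0.079]), array([0.453, 0.083]), array([0.346, 0.088])]
(175, 210) [array([ 0.68, -0.18]), array([ 0.57 , -0.131]), array([ 0.461, -0.083]), array([ 0.351, -0.034])]
(190, 205) [array([ 0.673, -0.215]), array([ 0.565, -0.16 ]), array([ 0.457, -0.105]), array([ 0.348, -0.05 ])]
[array([0.942, 0.225]), array([ 0.974, -0.86 ]), array([0.162, 0.166]), array([ 0.183, -0.835]), array([ 0.663, -0.097]), array([ 0.714, -0.181])]
(0.33, 0.14, 0.23) [[ 33. 358.]]
(0.4, 0, 0.23) [[137. 246.]]
(0.3, 0.1, 0.23) [[ 87. 357.]]
(0.25, 0, 0.2) [[210. 350.]]
```

View pics/top0.png

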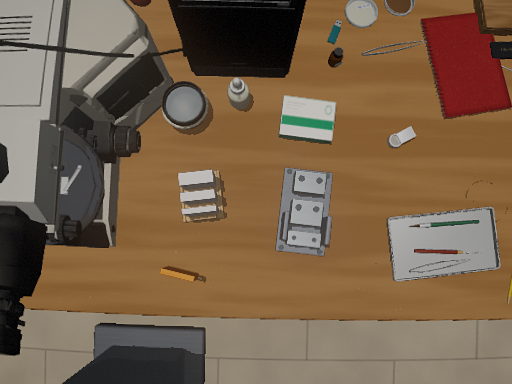

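```bash
python3 - <<'E'
from h import *
p=grab_frame("scene");q=grab_frame("top")
for x in (.15,.25,.3,.35,.4):
  for y in (.2,.1,0,-.1):
    print((x,y),[ (z,*[tuple(proj(c,(x,y,z))[0].round().astype(int).tolist()) for c in (p,q)]) for z in (0.1,.25,.4)])
def tri(a,b):
    o1,d1=ray(p,a);o2,d2=ray(q,b);s=np.linalg.lstsq(np.c_[d1,-d2],o2-o1,rcond=None)[0]
    A=o1+d1*s[0];B=o2+d2*s[1];return A.round(3),B.round(3)
print(tri((185,303),(118,245)), tri((200,170),(140,140)), tri((163,250),(70,229)),tri((150,240),(75,232)))
E
```

```text
(0.15, 0.2) [(0.1, (82, 657), (-43, 402)), (0.25, (5, 643), (-92, 428)), (0.4, (-185, 603), (-147, 455))]
(0.15, 0.1) [(0.1, (190, 555), (8, 408)), (0.25, (165, 506), (-37, 438)), (0.4, (112, 403), (-94, 476))]
(0.15, 0) [(0.1, (274, 474), (62, 414)), (0.25, (278, 407), (25, 447)), (0.4, (285, 284), (-26, 493))]
(0.15, -0.1) [(0.1, (341, 409), (119, 418)), (0.25, (361, 334), (92, 454)), (0.4, (396, 207), (54, 506))]
(0.25, 0.2) [(0.1, (42, 532), (-44, 347)), (0.25, (-32, 478), (-96, 365)), (0.4, (-177, 367), (-160, 386))]
(0.25, 0.1) [(0.1, (139, 457), (8, 352)), (0.25, (104, 389), (-39, 373)), (0.4, (41, 264), (-102, 401))]
(0.25, 0) [(0.1, (217, 396), (62, 356)), (0.25, (206, 321), (24, 379)), (0.4, (188, 195), (-31, 413))]
(0.25, -0.1) [(0.1, (281, 346), (120, 360)), (0.25, (286, 268), (92, 385)), (0.4, (293, 146), (51, 422))]
(0.3, 0.2) [(0.1, (26, 483), (-43, 319)), (0.25, (-44, 419), (-96, 333)), (0.4, (-174, 299), (-163, 348))]
(0.3, 0.1) [(0.1, (119, 418), (8, 323)), (0.25, (81, 345), (-39, 339)), (0.4, (18, 220), (-104, 360))]
(0.3, 0) [(0.1, (194, 364), (63, 327)), (0.25, (
[... 562 characters left out ...]
04), (52, 332))]
(0.4, 0.2) [(0.1, (2, 404), (-42, 263)), (0.25, (-63, 330), (-95, 266)), (0.4, (-169, 207), (-165, 269))]
(0.4, 0.1) [(0.1, (85, 353), (10, 266)), (0.25, (46, 277), (-37, 270)), (0.4, (-14, 156), (-104, 276))]
(0.4, 0) [(0.1, (155, 311), (65, 268)), (0.25, (134, 234), (26, 274)), (0.4, (103, 117), (-30, 282))]
(0.4, -0.1) [(0.1, (214, 276), (122, 270)), (0.25, (206, 199), (95, 277)), (0.4, (194, 88), (53, 286))]
(array([ 0.445, -0.064,  0.016]), array([ 0.441, -0.069,  0.015])) (array([ 0.564, -0.188,  0.166]), array([ 0.606, -0.141,  0.186])) (array([ 0.45 , -0.049,  0.149]), array([ 0.466, -0.028,  0.157])) (array([ 0.463, -0.038,  0.167]), array([ 0.462, -0.039,  0.166]))
```

```bash
python3 - <<'E'
import cv2,numpy as np
a=cv2.imread("pics/scene0.png")[90:290,0:200];b=cv2.imread("pics/top0.png")[130:384,0:140]
a=cv2.resize(a,(400,400));b=cv2.resize(b,(331,600))
o=np.zeros((600,740,3),np.uint8);o[:400,:400]=a;o[:,405:736]=b
o=cv2.convertScaleAbs(o,alpha=2.2,beta=15)
cv2.imwrite("pics/left.png",o)
E
```

```text
(no output)
```

View pics/left.png

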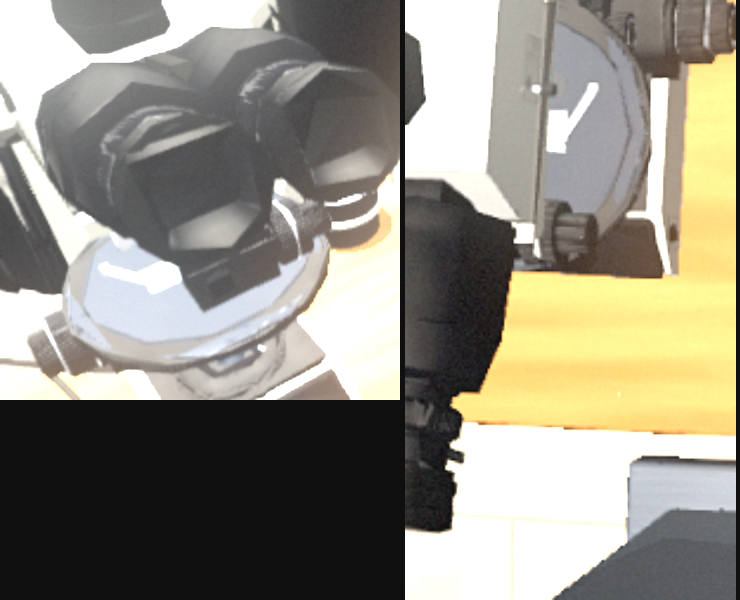

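```bash
python3 - <<'E'
from h import *
p=grab_frame("scene");q=grab_frame("top")
def tri(a,b):
    o1,d1=ray(p,a);o2,d2=ray(q,b);s=np.linalg.lstsq(np.c_[d1,-d2],o2-o1,rcond=None)[0]
    A=o1+d1*s[0];B=o2+d2*s[1];return A.round(3),B.round(3)
print("eyepiece tip",tri((165,170),(10,352)),tri((190,170),(20,345)),"barrel",tri((135,125),(40,230)), tri((195,140),(32,290)))
# other eyepiece ray at plausible depth
o,d=ray(p,(95,190)); print([(o+d*s).round(3) for s in (.25,.3,.35)])
E
```

```text
eyepiece tip (array([ 0.327, -0.02 ,  0.371]), array([ 0.316, -0.035,  0.366])) (array([ 0.325, -0.044,  0.361]), array([ 0.324, -0.045,  0.36 ])) barrel (array([ 0.464, -0.053,  0.346]), array([ 0.461, -0.058,  0.344])) (array([ 0.375, -0.08 ,  0.356]), array([ 0.391, -0.06 ,  0.363]))
[array([0.266, 0.055, 0.423]), array([0.309, 0.046, 0.392]), array([0.352, 0.037, 0.362])]
```

The microscope's eyepieces reach to about r 0.31 at z 0.33–0.42, right across the way. I'll retract and rise first, and learn the arm's link geometry from the readings.

```bash
python3 -m inch '-10 -32 20 0 0 0;-12 -40 25 0 0 0;-12 -40 25 0 0 0;0 0 0 0 0 0'; python3 -c "
from h import *
s=read_state();print(s['qpos'].tolist(),s['eef_pos'].tolist())"; python3 -m inch '-5 -17 40 0 0 0;-5 -17 45 0 0 0;-5 -17 50 0 0 0;0 0 0 0 0 0'; python3 -c "
from h import *
s=read_state();print(s['qpos'].tolist(),s['eef_pos'].tolist())"
```

```text
t: 2.85
eef_pos: [0.1186, 0.3889, 0.3035]
eef_rot: [0.0, 0.147, 0.989, 0.002]
contact_force: [0.2, 0.5, 0.4]
grip_width: 0.0856
grip_force: 0.0
[1.274659935151365, 0.029115309681736347, -0.23008307202539507, 1.3081011049785816, 3.958888888476287e-05, 1.570466129090719] [0.1186361967270101, 0.3888769558869173, 0.3035329442889773]
t: 3.35
eef_pos: [0.1045, 0.3407, 0.4394]
eef_rot: [0.001, 0.147, 0.989, 0.004]
contact_force: [0.3, 0.7, -0.1]
grip_width: 0.0855
grip_force: 0.0
[1.2731631426673522, -0.045107238643566513, 0.04717544318181434, 1.6556613229289507, 2.288197567912534e-05, 1.5690060920140643] [0.10450438937419851, 0.3407133275681212, 0.4394391417439801]
```

```bash
python3 -m inch '-11 -36 31 0 0 0;-11 -36 31 0 0 0;44 -18 0 0 0 -0.18;40 -25 0 0 0 -0.18;36 -31 0 0 0 -0.18;30 -37 0 0 0 -0.18;0 0 0 0 0 0'; python3 -c "
from h import *
s=read_state();print(s['qpos'].round(3))"
```

```text
t: 4.22
eef_pos: [0.2344, 0.1546, 0.497]
eef_rot: [-0.0, 0.49, 0.872, -0.001]
contact_force: [-0.2, 0.4, 0.3]
grip_width: 0.0854
grip_force: 0.0
[ 0.583 -0.134  0.127  1.833 -0.     1.608]
```

```bash
python3 -m inch '23 -41 0 0 0 -0.18;16 -44 0 0 0 -0.18;8 -46 0 0 0 -0.18;0 -47 0 0 0 -0.18;-8 -47 0 0 0 -0.18;-15 -45 0 0 0 -0.18;0 0 0 0 0 -0.18;0 0 0 0 0 0'; python3 -c "
from h import *
from fit import *
s=read_state();print(s['qpos'].round(3),s['eef_pos'])
"
```

```text
t: 5.22
eef_pos: [0.2567, -0.1137, 0.4975]
eef_rot: [-0.001, 0.907, 0.421, -0.0]
contact_force: [-0.0, 0.8, -0.2]
grip_width: 0.0854
grip_force: 0.0
[-4.180e-01 -1.340e-01  1.280e-01  1.834e+00  1.000e-03  1.855e+00] [ 0.25669542 -0.11373441  0.49751556]
```

```bash
python3 -m inch '0 -50 0 0 0 -0.184;20 -30 -20 0 0 -0.184;50 -10 -50 0 0 -0.184;50 -10 -50 0 0 -0.184;50 -5 -50 0 0 0;50 -5 -50 0 0 0;30 -1 -50 0 0 0;0 0 -40 0 0 0;0 0 -40 0 0 0;0 0 0 0 0 0' 1; python3 - <<'E'
from h import *
from scipy.spatial.transform import Rotation as R
s=read_state();m=R.from_quat(np.roll(s["eef_rot"],-1)).as_matrix();print(s["qpos"].round(3),np.arctan2(m[1,1],m[0,1]),s["eef_pos"])
p=grab_frame("top");save(p,"t1.png")
a=p["frame"][150:300,130:370,::-1];cv2.imwrite("pics/t1c.png",cv2.resize(a,None,fx=3,fy=3,interpolation=cv2.INTER_CUBIC))
E
```

```text
t: 6.48
eef_pos: [0.4799, -0.2177, 0.1689]
eef_rot: [-0.002, 0.998, 0.068, -0.004]
contact_force: [0.3, -0.3, 0.0]
grip_width: 0.0854
grip_force: 0.0
[-0.426  0.304 -0.244  1.032  0.     2.579] -1.4343235468211244 [ 0.47987982 -0.2176732   0.16894459]
```

View pics/t1c.png

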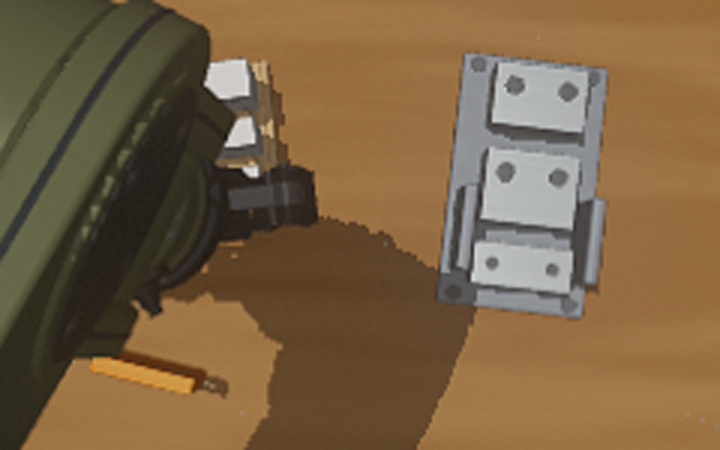

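```bash
python3 -m inch '27.5 -7 0 0 0 -0.006;0 0 -30 0 0 0;0 0 -30 0 0 0;0 0 0 0 0 0'; python3 -m inch '0 0 -17 0 0 0;0 0 -17 0 0 0;0 0 -17 0 0 0;0 0 0 0 0 0'
```

```text
t: 7.02
eef_pos: [0.5092, -0.2272, 0.1127]
eef_rot: [-0.0, 0.998, 0.063, -0.001]
contact_force: [-0.1, 0.4, 1.0]
grip_width: 0.0857
grip_force: 0.0
t: 7.52
eef_pos: [0.5101, -0.2281, 0.063]
eef_rot: [0.0, 0.998, 0.062, 0.001]
contact_force: [-0.7, 0.2, 0.3]
grip_width: 0.0857
grip_force: 0.0
```

```bash
python3 -m inch '-2.8 3.2 -5 0 0 0;0 0 0 0 0 0;0 0 0 0 0 0'; python3 -m inch '0 0 0 0 0 0;0 0 0 0 0 0;0 0 0 0 0 0;0 0 0 0 0 0;0 0 0 0 0 0' 0.5 40;
```

```text
t: 7.9
eef_pos: [0.5068, -0.225, 0.0573]
eef_rot: [0.0, 0.998, 0.062, 0.0]
contact_force: [1.1, 0.4, -0.3]
grip_width: 0.0855
grip_force: 0.0
t: 8.52
eef_pos: [0.5069, -0.225, 0.0571]
eef_rot: [0.0, 0.998, 0.062, 0.0]
contact_force: [-0.2, 0.9, 5.0]
grip_width: 0.0592
grip_force: 43.7
```

```bash
python3 -m inch '0 0 8 0 0 0;0 0 15 0 0 0;0 0 30 0 0 0;0 0 40 0 0 0;0 0 37 0 0 0;0 0 0 0 0 0'; python3 - <<'E'
import numpy as np
V=np.array([.4748,-.411]);y=-.0945
for x in (5,6,9): print(x,V+np.array([np.cos(y),np.sin(y)])*x/1e3)
E
```

```text
t: 9.28
eef_pos: [0.5085, -0.226, 0.1906]
eef_rot: [0.002, 0.998, 0.062, 0.003]
contact_force: [0.7, -0.9, -1.0]
grip_width: 0.059
grip_force: 43.8
5 [ 0.47977769 -0.4114718 ]
6 [ 0.48077323 -0.41156616]
9 [ 0.48375984 -0.41184923]
```

```bash
python3 -m inch '-4 -30 0 0 0 -0.1;-8 -50 0 0 0 -0.126;-8 -50 0 0 0 0;-7 -40 0 0 0 0;-2 -16 0 0 0 0;0 0 0 0 0 0;0 0 0 0 0 0'; python3 - <<'E'
from h import *
from scipy.spatial.transform import Rotation as R
s=read_state();m=R.from_quat(np.roll(s["eef_rot"],-1)).as_matrix();print(s["qpos"].round(3),np.arctan2(m[1,1],m[0,1]),m[:,2],s["eef_pos"]-[.4808,-.4116,0])
for c in ("scene","top"):
    p=grab_frame(c);save(p,c+"2.png")
    for n in ("plate_10_center",): print(c,[(round(r["p"],2),np.round(r["xy"]).tolist()) for r in spot_point(p,n)[:3]])
p=grab_frame("scene")
cv2.imwrite("pics/s2.png",cv2.resize(p["frame"][120:270,220:400,::-1],None,fx=4,fy=4,interpolation=cv2.INTER_CUBIC))
E
```

```text
t: 10.15
eef_pos: [0.4774, -0.4094, 0.1863]
eef_rot: [-0.001, 0.999, -0.051, -0.0]
contact_force: [1.0, 0.5, -1.3]
grip_width: 0.0591
grip_force: 43.8
[-7.090e-01  4.600e-01  4.800e-02  1.161e+00  1.000e-03  2.533e+00] -1.671872861592972 [-8.23399356e-04  1.55423482e-03 -9.99998453e-01] [-0.00342714  0.00223973  0.18625191]
scene []
top [(0.56, [177.0, 275.0]), (0.4, [204.0, 198.0])]
```

View pics/s2.png

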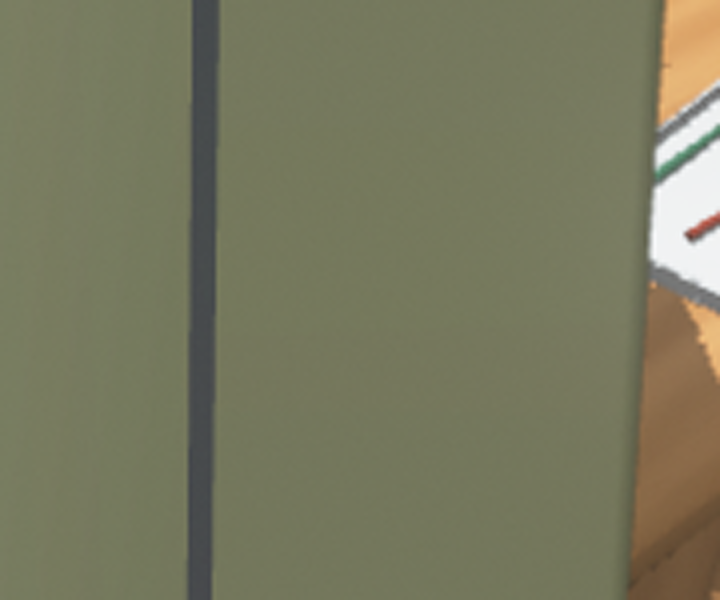

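```bash
python3 -m inch '3.4 -2.2 -20 0 0 0.006;0 0 -30 0 0 0;0 0 -25 0 0 0;0 0 0 0 0 0;0 0 0 0 0 0'; python3 -c "
from h import *
s=read_state();print(s['eef_pos']-[.4808,-.4116,0],s['contact_force'],s['moment'])"
```

```text
t: 11.02
eef_pos: [0.4815, -0.4133, 0.1127]
eef_rot: [0.0, 0.999, -0.048, 0.001]
contact_force: [0.7, -0.9, -1.4]
grip_width: 0.0588
grip_force: 43.8
[ 0.00065071 -0.00169752  0.1127041 ] [ 0.69966613 -0.93520918 -1.37287547] [-0.00205146 -0.0100032  -0.00359371]
```

```bash
python3 -m inch '-0.6 1.7 -5 0 0 0;0 0 -3 0 0 0;0 0 -2 0 0 0;0 0 -2 0 0 0;0 0 -2 0 0 0;0 0 0 0 0 0'; python3 -c "
from h import *
s=read_state();print(s['eef_pos']-[.4808,-.4116,0],s['contact_force'],s['moment'])"
```

```text
t: 11.78
eef_pos: [0.4802, -0.4114, 0.0974]
eef_rot: [-0.0, 0.999, -0.048, -0.0]
contact_force: [-0.9, -0.9, -1.4]
grip_width: 0.059
grip_force: 43.8
[-0.00062165  0.0002046   0.09739108] [-0.86316997 -0.9081831  -1.40215137] [ 0.00222141  0.04221182 -0.0644248 ]
```

```bash
python3 -m inch '0 0 -3 0 0 0;0 0 -3 0 0 0;0 0 -3 0 0 0;0 0 -1 0 0 0;0 0 0 0 0 0;0 0 0 0 0 0'; for d in '1.5 -0.14 0 0 0 0' '1.5 -0.14 0 0 0 0' '1.5 -0.14 0 0 0 0'; do :; done; python3 -m inch '1.5 -0.1 0 0 0 0;0 0 0 0 0 0'; python3 -m inch '1.5 -0.2 0 0 0 0;0 0 0 0 0 0'
```

```text
t: 12.52
eef_pos: [0.4802, -0.4115, 0.0877]
eef_rot: [0.0, 0.999, -0.048, -0.0]
contact_force: [0.0, -1.5, -1.4]
grip_width: 0.0593
grip_force: 43.8
t: 12.78
eef_pos: [0.4817, -0.4116, 0.0877]
eef_rot: [0.0, 0.999, -0.048, -0.0]
contact_force: [0.2, 0.4, -1.6]
grip_width: 0.059
grip_force: 43.8
t: 13.02
eef_pos: [0.4823, -0.4116, 0.0875]
eef_rot: [-0.0, 0.999, -0.048, -0.001]
contact_force: [-3.8, 0.5, 0.7]
grip_width: 0.0596
grip_force: 44.0
```

```bash
python3 -m inch '-2.5 0.2 0 0 0 0;0 0 0 0 0 0'; python3 -m inch '-1 0.1 0 0 0 0;0 0 0 0 0 0';python3 -m inch '-1 0.1 0 0 0 0;0 0 0 0 0 0'; python3 -m inch '-1 0.1 0 0 0 0;0 0 0 0 0 0'
```

```text
t: 13.28
eef_pos: [0.4813, -0.4117, 0.0877]
eef_rot: [0.0, 0.999, -0.048, 0.001]
contact_force: [0.4, -0.2, -1.9]
grip_width: 0.0592
grip_force: 43.8
t: 13.52
eef_pos: [0.4801, -0.4116, 0.0877]
eef_rot: [0.0, 0.999, -0.048, 0.0]
contact_force: [0.5, -0.4, -2.0]
grip_width: 0.0592
grip_force: 43.8
t: 13.78
eef_pos: [0.4797, -0.4115, 0.0878]
eef_rot: [0.0, 0.999, -0.048, 0.001]
contact_force: [2.5, -0.1, -2.1]
grip_width: 0.0591
grip_force: 43.7
t: 14.02
eef_pos: [0.4792, -0.4115, 0.0878]
eef_rot: [0.0, 0.999, -0.048, 0.002]
contact_force: [5.7, -0.1, -3.7]
grip_width: 0.0592
grip_force: 43.8
```

2 mm of free travel between contacts, so plate 10 just fits. I'll lift it out and stand it on the desk in front of the vice.

```bash
python3 -m inch '1.8 0 0 0 0 0;0 0 10 0 0 0;0 0 20 0 0 0;0 0 30 0 0 0;-30 3 0 0 0 0;-40 4 0 0 0 0;-36 3 0 0 0 0;0 0 -30 0 0 0;0 0 -40 0 0 0;0 0 -15 0 0 0;0 0 0 0 0 0;0 0 0 0 0 0'
```

```text
t: 15.52
eef_pos: [0.3742, -0.4021, 0.0639]
eef_rot: [0.001, 0.999, -0.048, 0.001]
contact_force: [0.6, -0.1, -1.1]
grip_width: 0.0594
grip_force: 44.1
```

```bash
python3 -m inch '0 0 -8 0 0 0;0 0 -4 0 0 0;0 0 0 0 0 0'; python3 -m inch '0 0 -1.5 0 0 0;0 0 0 0 0 0';  python3 -m inch '0 0 -1 0 0 0;0 0 0 0 0 0'
```

```text
t: 15.9
eef_pos: [0.3733, -0.4009, 0.0503]
eef_rot: [-0.0, 0.999, -0.048, -0.0]
contact_force: [-1.0, -1.1, -1.2]
grip_width: 0.0594
grip_force: 44.1
t: 16.15
eef_pos: [0.3736, -0.4013, 0.0492]
eef_rot: [0.0, 0.999, -0.048, 0.0]
contact_force: [-0.9, 1.2, -1.3]
grip_width: 0.0593
grip_force: 44.2
t: 16.4
eef_pos: [0.3737, -0.4013, 0.0491]
eef_rot: [0.0, 0.999, -0.048, 0.0]
contact_force: [-2.1, 1.7, 5.1]
grip_width: 0.059
grip_force: 44.9
```

```bash
python3 -m inch '0 0 0.4 0 0 0;0 0 0 0 0 0' 0.75; python3 -m inch '0 0 0 0 0 0;0 0 0 0 0 0;0 0 0 0 0 0' 1; python3 -m inch '0 0 15 0 0 0;0 0 30 0 0 0;0 0 40 0 0 0;0 0 0 0 0 0.18;0 0 0 0 0 0.18;0 0 0 0 0 0.18;0 0 0 0 0 0.18;0 0 0 0 0 0.18;0 0 0 0 0 0.18;0 0 0 0 0 0.18'; python3 -m inch '0 0 0 0 0 0.18;0 0 0 0 0 0.131;0 0 0 0 0 0;0 0 0 0 0 0'; python3 - <<'E'
from h import *
from scipy.spatial.transform import Rotation as R
s=read_state();m=R.from_quat(np.roll(s["eef_rot"],-1)).as_matrix();print(s["qpos"].round(3),np.arctan2(m[1,1],m[0,1]),m[:,2])
p=grab_frame("scene");cv2.imwrite("pics/s3.png",cv2.resize(p["frame"][150:330,180:400,::-1],None,fx=3,fy=3,interpolation=cv2.INTER_CUBIC))
for c in("scene","top"):
  p=grab_frame(c);r=trace(p,"plate_10_center");print(c,[(round(k["p"],2),np.round(k["box"]).tolist()) for k in r],proj(p,(.3737,-.4013,.04)).round(), proj(p,(.3737,-.4013,.08)).round())
E
```

```text
t: 16.65
eef_pos: [0.3736, -0.4014, 0.0486]
eef_rot: [0.0, 0.999, -0.048, 0.0]
contact_force: [0.1, 0.3, 0.3]
grip_width: 0.0637
grip_force: 0.0
t: 17.02
eef_pos: [0.3735, -0.4012, 0.0484]
eef_rot: [-0.0, 0.999, -0.048, -0.0]
contact_force: [0.0, 0.3, 0.5]
grip_width: 0.0856
grip_force: 0.0
t: 18.27
eef_pos: [0.3737, -0.4014, 0.1347]
eef_rot: [0.001, 0.834, 0.552, 0.0]
contact_force: [-0.3, -0.6, -0.5]
grip_width: 0.0855
grip_force: 0.0
t: 18.77
eef_pos: [0.3737, -0.4014, 0.1341]
eef_rot: [0.0, 0.741, 0.672, 0.0]
contact_force: [1.0, -0.1, -0.1]
grip_width: 0.0853
grip_force: 0.0
[-0.821  0.357 -0.26   0.952  0.     0.847] -0.09783247140433057 [ 5.13048105e-04 -5.42016103e-04 -9.99999722e-01]
scene [] [[353. 226.]] [[356. 211.]]
top [(0.84, [160.0, 265.0, 40.0, 15.0]), (0.47, [279.0, 283.0, 12.0, 10.0])] [[297. 288.]] [[300. 290.]]
```

View pics/s3.png

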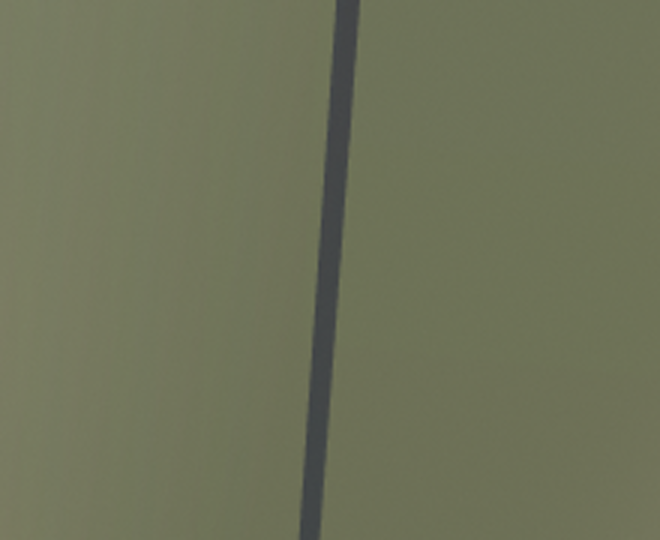

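```bash
python3 -m inch '0 0 -30 0 0 0.003;0 0 -35 0 0 0;0 0 -18 0 0 0;0 0 0 0 0 0;0 0 0 0 0 0'; python3 -m inch '0 0 0 0 0 0;0 0 0 0 0 0;0 0 0 0 0 0;0 0 0 0 0 0' 0.35 30; python3 -m inch '0 0 0 0 0 0;0 0 0 0 0 0;0 0 0 0 0 0;0 0 0 0 0 0' 0 30
```

```text
t: 19.65
eef_pos: [0.374, -0.4017, 0.0512]
eef_rot: [0.001, 0.739, 0.673, 0.0]
contact_force: [0.0, 0.2, 0.8]
grip_width: 0.0851
grip_force: 0.0
t: 20.15
eef_pos: [0.3736, -0.4013, 0.0507]
eef_rot: [0.0, 0.739, 0.673, -0.0]
contact_force: [-0.6, 0.5, -0.6]
grip_width: 0.0297
grip_force: 0.0
t: 20.65
eef_pos: [0.3736, -0.4013, 0.0506]
eef_rot: [0.0, 0.739, 0.673, 0.0]
contact_force: [0.2, 1.2, 0.9]
grip_width: 0.0095
grip_force: 30.8
```

```bash
python3 -m inch '0 0 15 0 0 0;0 0 35 0 0 0;0 0 45 0 0 0;37 -3 0 0 0 0;40 -4 0 0 0 0;30 -3 0 0 0 0;0 0 0 0 0 0;0 0 0 0 0 0' - 50; python3 - <<'E'
from h import *
from scipy.spatial.transform import Rotation as R
s=read_state();m=R.from_quat(np.roll(s["eef_rot"],-1)).as_matrix();print(s["qpos"].round(3),np.arctan2(m[1,1],m[0,1])+.0945,m[:,2],s["eef_pos"]-[.4808,-.4116,0])
E
```

```text
t: 21.65
eef_pos: [0.4797, -0.4108, 0.1456]
eef_rot: [-0.001, 0.739, 0.673, -0.0]
contact_force: [-0.0, -0.2, -2.3]
grip_width: 0.0095
grip_force: 51.2
[-0.708  0.486 -0.017  1.069 -0.     0.956] 0.0015541658448951778 [-1.25887370e-03  6.50751773e-04 -9.99998996e-01] [-0.00106332  0.00079631  0.14557026]
```

```bash
python3 -m inch '1 -0.8 -10 0 0 0;0 0 -15 0 0 0;0 0 -10 0 0 0;0 0 0 0 0 0;0 0 0 0 0 0'; python3 -m inch '0 0 -3 0 0 0;0 0 -3 0 0 0;0 0 -3 0 0 0;0 0 0 0 0 0'
```

```text
t: 22.28
eef_pos: [0.4815, -0.4121, 0.1106]
eef_rot: [0.0, 0.739, 0.673, 0.0]
contact_force: [-0.1, 0.7, -1.9]
grip_width: 0.009
grip_force: 51.2
t: 22.78
eef_pos: [0.4813, -0.4118, 0.1012]
eef_rot: [-0.0, 0.739, 0.673, -0.0]
contact_force: [-0.6, -0.9, -0.7]
grip_width: 0.0092
grip_force: 51.2
```

```bash
python3 -m inch '0 0 -2 0 0 0;0 0 -2 0 0 0;0 0 -2 0 0 0;0 0 0 0 0 0'; python3 -c "
from h import *
s=read_state();print(s['contact_force'],s['moment'])"
```

```text
t: 23.28
eef_pos: [0.4815, -0.4119, 0.0952]
eef_rot: [-0.0, 0.739, 0.673, 0.0]
contact_force: [0.1, -0.1, -1.2]
grip_width: 0.0089
grip_force: 51.1
[ 0.13236613 -0.06462602 -1.17828442] [ 0.00491392  0.06396632 -0.02753611]
```

```bash
python3 -m inch '0 0 -4 0 0 0;0 0 -4 0 0 0;0 0 -4 0 0 0;0 0 -4 0 0 0;0 0 0 0 0 0';python3 -m inch '0 0 -4 0 0 0;0 0 -4 0 0 0;0 0 -4 0 0 0;0 0 -4 0 0 0;0 0 0 0 0 0'; python3 -m inch '0 0 -2 0 0 0;0 0 -1.5 0 0 0;0 0 0 0 0 0'
```

```text
t: 23.9
eef_pos: [0.4815, -0.4118, 0.079]
eef_rot: [-0.0, 0.739, 0.674, 0.0]
contact_force: [0.3, -0.3, -2.0]
grip_width: 0.009
grip_force: 51.1
t: 24.52
eef_pos: [0.4815, -0.4118, 0.063]
eef_rot: [-0.0, 0.739, 0.674, 0.0]
contact_force: [-0.9, -0.4, -1.6]
grip_width: 0.0092
grip_force: 51.1
t: 24.9
eef_pos: [0.4814, -0.4121, 0.0599]
eef_rot: [-0.0, 0.739, 0.673, -0.0]
contact_force: [-0.5, 0.1, -2.2]
grip_width: 0.0089
grip_force: 51.2
```

```bash
python3 -m inch '0 0 -1 0 0 0;0 0 0 0 0 0';python3 -m inch '0 0 -1 0 0 0;0 0 0 0 0 0'
```

```text
t: 25.15
eef_pos: [0.4814, -0.4121, 0.059]
eef_rot: [-0.0, 0.739, 0.673, -0.0]
contact_force: [-0.9, -0.4, -1.2]
grip_width: 0.0095
grip_force: 51.2
t: 25.4
eef_pos: [0.4815, -0.4121, 0.0587]
eef_rot: [0.0, 0.739, 0.673, -0.0]
contact_force: [-2.6, 0.3, 4.0]
grip_width: 0.0092
grip_force: 51.9
```

```bash
python3 -m inch '0 0 0 0 0 0;0 0 0 0 0 0;0 0 0 0 0 0' 0.3; python3 -m inch '0 0 5 0 0 0;0 0 15 0 0 0;0 0 30 0 0 0;0 0 50 0 0 0;-50 10 40 0 0 0;-50 20 40 0 0 0;-50 40 20 0 0 0;-30 60 20 0 0 0;-10 60 20 0 0 0;0 0 0 0 0 0'; python3 - <<'E'
from fit import *
p=grab_frame("top");F=3
print([(round(k["p"],2),np.round(k["box"]).tolist()) for k in trace(p,"plate_10_center")])
im=cv2.resize(p["frame"][:,:,::-1],None,fx=F,fy=F,interpolation=cv2.INTER_CUBIC)
cv2.imwrite("pics/f.png",im[400:900,480:1080])
E
```

```text
t: 25.78
eef_pos: [0.4819, -0.4121, 0.058]
eef_rot: [0.0, 0.739, 0.674, 0.0]
contact_force: [-0.9, -0.2, 0.3]
grip_width: 0.0259
grip_force: 0.0
t: 27.02
eef_pos: [0.3028, -0.2319, 0.2928]
eef_rot: [0.002, 0.738, 0.675, 0.001]
contact_force: [-0.0, -0.4, 0.0]
grip_width: 0.0252
grip_force: 0.0
[(0.71, [286.0, 222.0, 39.0, 13.0]), (0.63, [158.0, 267.0, 41.0, 10.0]), (0.28, [283.0, 95.0, 53.0, 50.0]), (0.22, [178.0, 172.0, 47.0, 48.0])]
```

View pics/f.png

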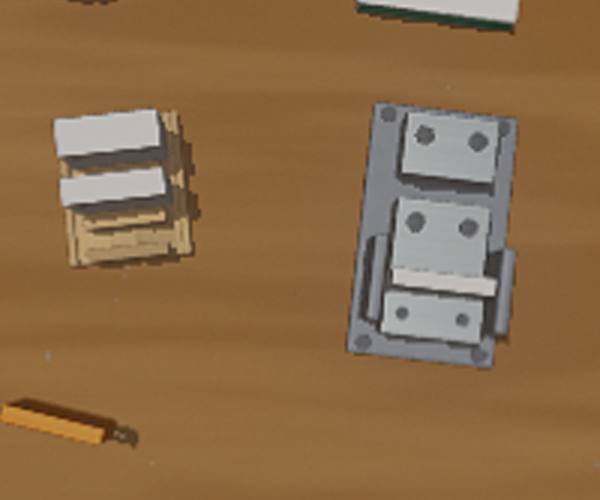

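Plate 10 stands upright in the gap around (444,280) in the crop, and the other two plates are undisturbed in the rack. The arm is clear, so I'll hand it in.

```bash
python3 -m inch '0 0 0 0 0 0;0 0 0 0 0 0'; python3 -c "
from workcell import *
print(sign_off())"
```

```text
t: 27.38
eef_pos: [0.3038, -0.2351, 0.2893]
eef_rot: [-0.001, 0.74, 0.673, -0.0]
contact_force: [-0.1, 0.4, -0.5]
grip_width: 0.0257
grip_force: 0.0
the job is handed in; nothing more can be done
None
```

The 10 mm plate was the first tried and just fits, with about 2 mm of play; it stands upright on the gap floor, the other two plates were never moved from their slots, and the job was handed in at about 27 s, with no verdict shown.

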